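# Find the full sample tin, then stack the empties

### The job

One of the closed sample tins on the rubber mat is still full: lift them to find which is the heavy one and stand it in the middle of the balance pan. Then stack all the empty tins, lids up, as a pyramid on the steel rack: three on the marked rings, and each of the others centred over the gap between two tins of the layer below. Leave the bottle, the beaker and the vials where they are.

Things in the scene. Friction and masses are not known exactly. Their poses are not given: they have to be found in the camera images.
- tin_a: closed aluminium sample tin, a plain squat cylinder 60 mm in diameter and 36 mm high with a flat lid; all seven look alike. Exactly one of those present is full and weighs about 400 g, the others are empty and weigh about 80 g (each 15% either way). Up to two of the empties may be absent. Starts upright on the rubber mat. Origin: centre of its underside, z up through the lid
- tin_b: closed aluminium sample tin, a plain squat cylinder 60 mm in diameter and 36 mm high with a flat lid; all seven look alike. Exactly one of those present is full and weighs about 400 g, the others are empty and weigh about 80 g (each 15% either way). Up to two of the empties may be absent. Starts upright on the rubber mat. Origin: centre of its underside, z up through the lid
- tin_c: closed aluminium sample tin, a plain squat cylinder 60 mm in diameter and 36 mm high with a flat lid; all seven look alike. Exactly one of those present is full and weighs about 400 g, the others are empty and weigh about 80 g (each 15% either way). Up to two of the empties may be absent. Starts upright on the rubber mat. Origin: centre of its underside, z up through the lid
- tin_d: closed aluminium sample tin, a plain squat cylinder 60 mm in diameter and 36 mm high with a flat lid; all seven look alike. Exactly one of those present is full and weighs about 400 g, the others are empty and weigh about 80 g (each 15% either way). Up to two of the empties may be absent. Starts upright on the rubber mat. Origin: centre of its underside, z up through the lid
- tin_e: closed aluminium sample tin, a plain squat cylinder 60 mm in diameter and 36 mm high with a flat lid; all seven look alike. Exactly one of those present is full and weighs about 400 g, the others are empty and weigh about 80 g (each 15% either way). Up to two of the empties may be absent. Starts upright on the rubber mat. Origin: centre of its underside, z up through the lid
- tin_f: closed aluminium sample tin, a plain squat cylinder 60 mm in diameter and 36 mm high with a flat lid; all seven look alike. Exactly one of those present is full and weighs about 400 g, the others are empty and weigh about 80 g (each 15% either way). Up to two of the empties may be absent. Starts upright on the rubber mat. Origin: centre of its underside, z up through the lid
- tin_g: closed aluminium sample tin, a plain squat cylinder 60 mm in diameter and 36 mm high with a flat lid; all seven look alike. Exactly one of those present is full and weighs about 400 g, the others are empty and weigh about 80 g (each 15% either way). Up to two of the empties may be absent. Starts upright on the rubber mat. Origin: centre of its underside, z up through the lid
- rack: fixed stacking plate, dark steel, 210 x 84 mm and 6 mm thick, no rim, origin at the centre of its underside, x along its length. Three pale rings on its top, 66 mm apart along x, mark the places of the bottom row; two tins standing on neighbouring rings are 6 mm apart
- seat0 (a point): place on the rack: bottom row, ring at -x end. The point is where the centre of the underside of a tin belongs, 6 mm above the bench; axes as the rack's
- seat1 (a point): place on the rack: bottom row, middle ring. The point is where the centre of the underside of a tin belongs, 6 mm above the bench; axes as the rack's
- seat2 (a point): place on the rack: bottom row, ring at +x end. The point is where the centre of the underside of a tin belongs, 6 mm above the bench; axes as the rack's
- seat3 (a point): place on the rack: second layer, over the gap between seat0 and seat1. The point is where the centre of the underside of a tin belongs, 42 mm above the bench; axes as the rack's
- seat4 (a point): place on the rack: second layer, over the gap between seat1 and seat2. The point is where the centre of the underside of a tin belongs, 42 mm above the bench; axes as the rack's
- seat5 (a point): place on the rack: top, over the gap between seat3 and seat4, thus above the middle ring. The point is where the centre of the underside of a tin belongs, 78 mm above the bench; axes as the rack's
- pan (a point): centre of the top of the balance's round steel pan, 104 mm in diameter, 46 mm above the bench; the pan does not move
- balance: fixed white laboratory balance, body 190 x 130 mm and 38 mm high, with its low display at the -x end. Origin on the bench below the pan's centre; the body reaches from 115 mm on the -x side to 75 mm on the +x side of it and 65 mm to both y sides. It gives no reading to go by
- mat: fixed black rubber mat, 340 x 340 x 3 mm, on which the tins start at least 35 mm apart; origin at the centre of its underside
- bottle: bystander: glass reagent bottle with blue cap, 70 mm diameter, 150 mm high, origin at the centre of its underside
- beaker: bystander: glass beaker, 64 mm across, 70 mm high, origin at the centre of its underside
- vialblock: bystander: red block 50 x 110 x 40 mm with three vials standing in it, 68 mm high in all, origin at the centre of its underside

How it is judged:
On the way, in this order (a step that is already met when the one before it is completed fails the run):
1. a tin as heavy as the full one stands released on the balance pan (((distance between tin_a and pan below 0.025 m and contact force between tin_a and balance above 2.2 N and contact force between the fingers and tin_a below 0.1 N) or (distance between tin_b and pan below 0.025 m and contact force between tin_b and balance above 2.2 N and contact force between the fingers and tin_b below 0.1 N) or (distance between tin_c and pan below 0.025 m and contact force between tin_c and balance above 2.2 N and contact force between the fingers and tin_c below 0.1 N) or (distance between tin_d and pan below 0.025 m and contact force between tin_d and balance above 2.2 N and contact force between the fingers and tin_d below 0.1 N) or (distance between tin_e and pan below 0.025 m and contact force between tin_e and balance above 2.2 N and contact force between the fingers and tin_e below 0.1 N) or (distance between tin_f and pan below 0.025 m and contact force between tin_f and balance above 2.2 N and contact force between the fingers and tin_f below 0.1 N) or (distance between tin_g and pan below 0.025 m and contact force between tin_g and balance above 2.2 N and contact force between the fingers and tin_g below 0.1 N))), for 0.3 s.
2. all other tins present stand in a pyramid on the rack ((distance between tin_a and seat0 below 0.015 m or distance between tin_a and seat1 below 0.015 m or distance between tin_a and seat2 below 0.015 m or distance between tin_a and seat3 below 0.015 m or distance between tin_a and seat4 below 0.015 m or distance between tin_a and seat5 below 0.015 m or distance between tin_a and pan below 0.025 m) and angle between each of tin_a, tin_b, tin_c, tin_d, tin_e, tin_f, tin_g's own z axis and vertical below 0.12 rad and linear speed of each of tin_a, tin_b, tin_c, tin_d, tin_e, tin_f, tin_g below 0.02 m/s and contact force between the fingers and tin_a below 0.1 N and (distance between tin_b and seat0 below 0.015 m or distance between tin_b and seat1 below 0.015 m or distance between tin_b and seat2 below 0.015 m or distance between tin_b and seat3 below 0.015 m or distance between tin_b and seat4 below 0.015 m or distance between tin_b and seat5 below 0.015 m or distance between tin_b and pan below 0.025 m) and contact force between the fingers and tin_b below 0.1 N and (distance between tin_c and seat0 below 0.015 m or distance between tin_c and seat1 below 0.015 m or distance between tin_c and seat2 below 0.015 m or distance between tin_c and seat3 below 0.015 m or distance between tin_c and seat4 below 0.015 m or distance between tin_c and seat5 below 0.015 m or distance between tin_c and pan below 0.025 m) and contact force between the fingers and tin_c below 0.1 N and (distance between tin_d and seat0 below 0.015 m or distance between tin_d and seat1 below 0.015 m or distance between tin_d and seat2 below 0.015 m or distance between tin_d and seat3 below 0.015 m or distance between tin_d and seat4 below 0.015 m or distance between tin_d and seat5 below 0.015 m or distance between tin_d and pan below 0.025 m) and contact force between the fingers and tin_d below 0.1 N and (distance between tin_e and seat0 below 0.015 m or distance between tin_e and seat1 below 0.015 m or distance between tin_e and seat2 below 0.015 m or distance between tin_e and seat3 below 0.015 m or distance between tin_e and seat4 below 0.015 m or distance between tin_e and seat5 below 0.015 m or distance between tin_e and pan below 0.025 m) and contact force between the fingers and tin_e below 0.1 N and (distance between tin_f and seat0 below 0.015 m or distance between tin_f and seat1 below 0.015 m or distance between tin_f and seat2 below 0.015 m or distance between tin_f and seat3 below 0.015 m or distance between tin_f and seat4 below 0.015 m or distance between tin_f and seat5 below 0.015 m or distance between tin_f and pan below 0.025 m) and contact force between the fingers and tin_f below 0.1 N and (distance between tin_g and seat0 below 0.015 m or distance between tin_g and seat1 below 0.015 m or distance between tin_g and seat2 below 0.015 m or distance between tin_g and seat3 below 0.015 m or distance between tin_g and seat4 below 0.015 m or distance between tin_g and seat5 below 0.015 m or distance between tin_g and pan below 0.025 m) and contact force between the fingers and tin_g below 0.1 N and distance between any of tin_a, tin_b, tin_c, tin_d, tin_e, tin_f, tin_g and seat0 below 0.015 m and distance between any of tin_a, tin_b, tin_c, tin_d, tin_e, tin_f, tin_g and seat1 below 0.015 m and distance between any of tin_a, tin_b, tin_c, tin_d, tin_e, tin_f, tin_g and seat2 below 0.015 m), for 0.3 s.
At the end, for the whole second after the job is handed in: The full tin stands upright, at rest and released on the pan, within 25 mm of its centre, its weight on the balance. Every empty tin present stands lid up (within 7 degrees), at rest and released, within 15 mm of one of the six places of the pyramid, the three rings all taken (all of step 2 and ((distance between tin_a and pan below 0.025 m and contact force between tin_a and balance above 2.2 N and contact force between the fingers and tin_a below 0.1 N) or (distance between tin_b and pan below 0.025 m and contact force between tin_b and balance above 2.2 N and contact force between the fingers and tin_b below 0.1 N) or (distance between tin_c and pan below 0.025 m and contact force between tin_c and balance above 2.2 N and contact force between the fingers and tin_c below 0.1 N) or (distance between tin_d and pan below 0.025 m and contact force between tin_d and balance above 2.2 N and contact force between the fingers and tin_d below 0.1 N) or (distance between tin_e and pan below 0.025 m and contact force between tin_e and balance above 2.2 N and contact force between the fingers and tin_e below 0.1 N) or (distance between tin_f and pan below 0.025 m and contact force between tin_f and balance above 2.2 N and contact force between the fingers and tin_f below 0.1 N) or (distance between tin_g and pan below 0.025 m and contact force between tin_g and balance above 2.2 N and contact force between the fingers and tin_g below 0.1 N))); the robot touches nothing.
It fails at once if the bottle is shifted more than 3 cm or knocked over (distance of bottle from where it was at the start of the episode above 0.03 m or angle between bottle's own z axis and vertical above 0.5 rad).
It fails at once if the beaker is shifted more than 3 cm or knocked over (distance of beaker from where it was at the start of the episode above 0.03 m or angle between beaker's own z axis and vertical above 0.5 rad).
It fails at once if the vialblock is shifted more than 3 cm or knocked over (distance of vialblock from where it was at the start of the episode above 0.03 m or angle between vialblock's own z axis and vertical above 0.5 rad).
Of tin_a, tin_b, tin_c, tin_e only 2 to 4 are there at a start; the rules pass over those that are not, and their reading is None.
At some moment in a run one of tin_a, tin_b, tin_c, tin_d, tin_e, tin_f, tin_g may be knocked a few centimetres aside while the robot is not near it.
Once in a run the grip may slacken for a moment while it holds something.
It also fails if it takes over 210 s, if anything falls off the work surface, if the arm or the gripper's body presses on something with over 40 N, if the wrist force passes 120 N, or if a joint passes its speed limit or range.

### The arm

A 7-joint arm with a two-finger parallel gripper is mounted at the origin on the work surface. World frame = base frame: x ahead of the robot, y to its left, z up, the work surface at z = 0. Lengths are in m, angles in rad, forces in N, time in s.
With the tool pointing down it reaches from about 0.4 to 0.925 m from the base axis. Payload 4.1 kg.
Tool frame: the origin (TCP) lies midway between the tips of the shut fingers; the grasp point (between the pads) lies 19 mm behind it; x points along the fingers, y is the direction in which the jaws open and shut, and the axes are right-handed (so a half turn about x gives the same grasp; the last joint's range is limited). The gripper opens to 85 mm and grips with 20 to 120 N. Pads are 22 mm wide; open, the fingers measure 114 mm over their backs; the gripper's body (76 mm by 85 mm) begins 54 mm behind the grasp point. The pads swing forward as they close: fully open they stand 13 mm farther back than shut.
Start: joints at [-1.296, 0.398, 0.045, 1.537, -0.019, 1.207, -0.051], TCP at [0.237, 0.605, 0.231] pointing down, gripper open.
Joint ranges: [-2.82, 2.82], [-0.49, 2.23], [-1.37, 1.46], [0, 2.46], [-1.36, 4.5], [0.23, 2], [-2.94, 2.94]. Speed limits (rad/s): [2.57, 2.57, 3.14, 3.14, 3.14, 3.14, 3.14].

### API

Orientations are given as a 3x3 rotation matrix whose columns are the frame's x, y, z axes.
In Python, from cell import state, read_camera, finish_job gives the robot as it stands. The module is installed in compiled form; this text tells all that it offers.
- The arm moves only by the shell command python3 -m creep 'ROWS'. ROWS is JSON, a list that holds one entry, the list of rows, each a list of 7 numbers: the shift along the world's x, y, z in mm, then the turn, a rotation vector about the world's x, y, z in rad, then the closure, from 0 (fully open) to 1 (shut). In form: [[[dx, dy, dz, wx, wy, wz, claw], ...]]. A call has 1 to 20 rows; each row is the pose to reach, as a shift and turn from the pose measured when the call began; what a row does not reach only later rows make up. A row lasts 1/12 s, in which the tool goes at most 41.7 mm and 7.16 degrees, less where a joint would pass 70% of its speed; a pose out of reach is approached as far as the arm can. A call with a gripper value outside its range is refused whole. The fingers move at their own pace and stop on an object; the grip force is fixed at half the most. Time passes only in rows, so rows that repeat a pose let the fingers close. It gives the time, the measured TCP pose, the force and the opening at its end, in the units of the state.
- state(): the state, without advancing time (a new reading comes with each control period).
- read_camera(name): name is "side" or "top" or "wrist"; returns a dict with "color" (384x512x3 uint8, blue, green, red), "intrinsics" (3x3 intrinsics, pixels), "extrinsics" (4x4, takes a point from camera to world coordinates). Camera axes: x right, y down, z forward; pixel columns grow to the right and rows downward; lengths in m; the calibration is good to about 2 mm. A picture is of the moment at which its call begins. There is no depth.
- finish_job(): hands the job in, once; it reports no verdict.
The state is a dict: "clock": time; "joint_pos": joint angles; "joint_velocities": joint speeds; "joint_efforts": joint torques, N m; "tool_pos": TCP position; "orientation": TCP orientation; "force": force on the tool from outside, world axes, zero at the start; "torque": the same for the moment, N m; "width": finger opening in m.
Only numpy, scipy, OpenCV 4.12 (cv2) and the standard library are available. Lean on these libraries where they do the work, as an engineer would, in place of code of your own. Each camera call takes 0.05 s, during which the arm holds its last target. There are 200 camera calls.

## Working session

There is one attempt and no reset: what is moved stays moved. The work goes in short steps, Python scripts to look and compute and a shell command to move; the robot and the scene stay as the last step left them, time stands still between calls to the robot, and variables do not carry over. Pictures are saved under pics/ and viewed, about 12 in all and at most 16, crops included, and the job is handed in when it is done.

```bash
mkdir -p pics
cat > h.py <<'E'
import numpy as np, cv2
from cell import state, read_camera, finish_job
def cam(n,save=None):
    c=read_camera(n)
    if save: cv2.imwrite('pics/'+save,c['color'])
    return c
def p2w(c,u,v,z):
    K=np.array(c['intrinsics']);T=np.array(c['extrinsics'])
    d=T[:3,:3]@np.linalg.solve(K,[u,v,1]);o=T[:3,3]
    return o+d*(z-o[2])/d[2]
def w2p(c,p):
    K=np.array(c['intrinsics']);T=np.array(c['extrinsics'])
    q=K@(T[:3,:3].T@(np.array(p)-T[:3,3]));return q[:2]/q[2]
E
python3 - <<'E'
from h import *
import pickle
s=state();print(s)
t=cam('top');w=cam('side')
for n,c in(('t',t),('s',w)):
    print(np.round(c['intrinsics'],1),np.round(c['extrinsics'],3)); pickle.dump(c,open(n+'.pkl','wb'))
cv2.imwrite('pics/top0.png',cv2.resize(t['color'],(800,600),interpolation=cv2.INTER_CUBIC))
cv2.imwrite('pics/side0.png',w['color'])
E
```

```text
{'clock': 0.0, 'joint_pos': array([-1.29598992,  0.39922081,  0.04503728,  1.53789636, -0.01868632,
        1.20693036, -0.05070948]), 'joint_velocities': array([ 0.00188391, -0.00078696, -0.00081878, -0.00070034, -0.00059309,
       -0.00019278,  0.00108073]), 'joint_efforts': array([ 8.81895994e-05, -4.75117493e+01,  1.36451527e+00, -2.54220057e+01,
        1.15450361e-02,  9.46240645e-03, -6.02866578e-06]), 'tool_pos': array([0.23710325, 0.6045098 , 0.23023767]), 'orientation': array([[-5.96167420e-04,  3.65064149e-01,  9.30982176e-01],
       [-1.94430069e-03,  9.30980158e-01, -3.65064603e-01],
       [-9.99997932e-01, -2.02774891e-03,  1.54774437e-04]]), 'force': array([-0.00157458, -0.46238162,  0.28017717]), 'torque': array([ 0.01282069, -0.05283795, -0.0392461 ]), 'width': 0.08559484338785554}
[[444.5   0.  262.2]
 [  0.  444.5 188.6]
 [  0.    0.    1. ]] [[ 5.000e-03 -9.790e-01  2.020e-01  3.260e-01]
 [-1.000e+00 -5.000e-03  0.000e+00 -2.000e-03]
 [ 1.000e-03 -2.020e-01 -9.790e-01  1.372e+00]
 [ 0.000e+00  0.000e+00  0.000e+00  1.000e+00]]
[[384.6   0.  250.6]
 [  0.  384.6 195.7]
 [  0.    0.    1. ]] [[ 0.95  -0.192  0.248  0.318]
 [-0.313 -0.636  0.706 -0.811]
 [ 0.023 -0.748 -0.664  0.825]
 [ 0.     0.     0.     1.   ]]
```

View pics/top0.png

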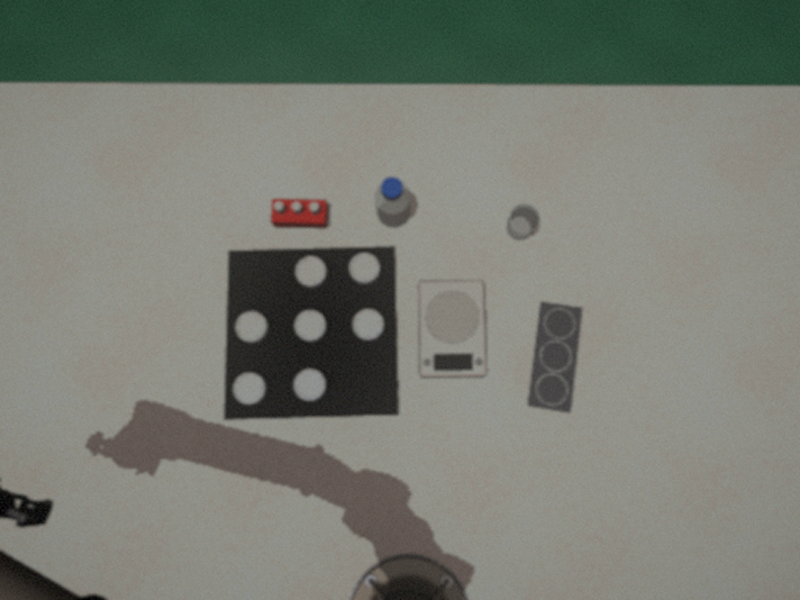

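View pics/side0.png

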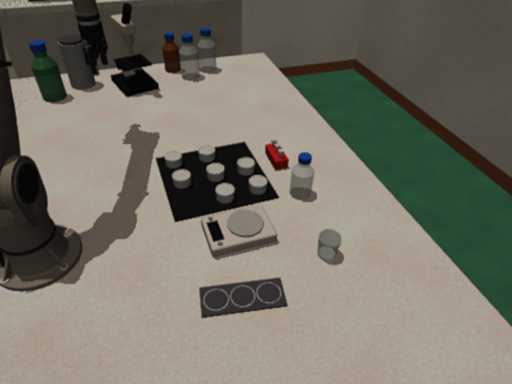

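The top view shows all seven tins on the mat: 800x600 pixels (311,271), (364,268), (251,326), (310,325), (368,324), (249,388), (310,384). The pan is at (453,317), and the rack rings are near (559,323), (555,355), (551,389). The side view agrees.

```bash
cat >> h.py <<'E'
def tins(c,z=0.039,box=None):
    """bright blobs on the mat -> lid centres (top camera)"""
    g=cv2.cvtColor(c['color'],cv2.COLOR_BGR2GRAY); m=(g>85).astype(np.uint8)
    n,l,st,ce=cv2.connectedComponentsWithStats(m)
    return [(ce[i],p2w(c,*ce[i],z),st[i]) for i in range(1,n) if 100<st[i][4]<900]
E
python3 - <<'E'
from h import *
import pickle
t=pickle.load(open('t.pkl','rb'));w=pickle.load(open('s.pkl','rb'))
for ce,p,s in tins(t): print(np.round(ce,1),np.round(p,4),s[2:], np.round(w2p(w,p),0))
k=1.5625
P=p2w(t,453/k,317/k,.046);print('pan',P,w2p(w,P))
for u,v in((551,389),(555,355),(559,323)):
    p=p2w(t,u/k,v/k,.006);print(p,w2p(w,p))
for n,u,v,z in(('bal_corners',419,281,.038),('',484,281,.038),('',419,376,.038),('',486,376,.038),('rackc',541,303,.006),('',582,308,.006),('',529,406,.006),('',570,412,.006),('bottle cap',392,188,.15),('beaker',523,222,.03),('vials',300,213,.04)): print(n,np.round(p2w(t,u/k,v/k,z),3))
im=t['color'][180:270,260:380]
cv2.imwrite('pics/crop1.png',cv2.resize(im,None,fx=6,fy=6,interpolation=cv2.INTER_CUBIC))
E
```

```text
[232.6 170.9] [0.6562 0.0899 0.039 ] [ 20  19 310] [257. 180.]
[198.5 173. ] [0.649  0.1952 0.039 ] [ 20  19 309] [245. 162.]
[235.3 207.1] [0.5431 0.0799 0.039 ] [ 20  21 322] [224. 189.]
[160.3 208.5] [0.5378 0.3073 0.039 ] [ 21  20 324] [206. 149.]
[198.  207.7] [0.5408 0.1931 0.039 ] [ 21  20 318] [215. 168.]
[355.  238.3] [ 0.4504 -0.28    0.039 ] [ 24  45 212] [226. 289.]
[197.6 245.8] [0.4256 0.1902 0.039 ] [ 20  21 332] [180. 174.]
[159.  248.1] [0.4185 0.3051 0.039 ] [ 21  21 344] [172. 155.]
pan [ 0.55569406 -0.08563449  0.046     ] [243.8582794  222.50980651]
[ 0.42081343 -0.2784851   0.006     ] [214.91684561 299.14097121]
[ 0.48749281 -0.28881476  0.006     ] [242.07928992 295.63188181]
[ 0.55147132 -0.29919439  0.006     ] [267.71431433 292.48050511]
bal_corners [ 0.629 -0.02   0.038]
 [ 0.629 -0.148  0.038]
 [ 0.442 -0.02   0.038]
 [ 0.443 -0.148  0.038]
rackc [ 0.592 -0.265  0.006]
 [ 0.582 -0.346  0.006]
 [ 0.388 -0.235  0.006]
 [ 0.377 -0.314  0.006]
bottle cap [0.78  0.032 0.15 ]
beaker [ 0.753 -0.229  0.03 ]
vials [0.767 0.219 0.04 ]
```

View pics/crop1.png

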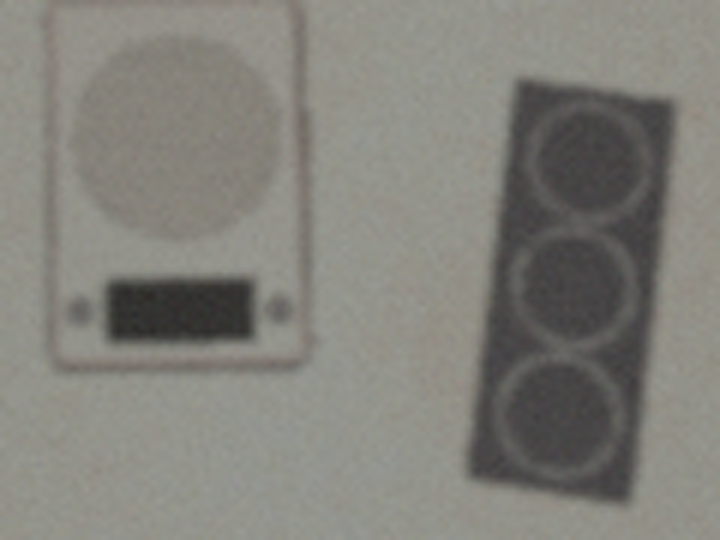

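Crop: ring centres (588,163), (574,287) and (562,413), pan (177,138). The ring spacing works out to about 66 mm with the rack turned about -9°, which fits the given size. I'm moving above the first tin with the jaws aligned to the rack's y axis.

```bash
python3 -m creep '[[[181,-299,-80,0,0,0.217,0],[181,-299,-80,0,0,0.217,0],[181,-299,-80,0,0,0.217,0],[181,-299,-80,0,0,0.217,0],[181,-299,-80,0,0,0.217,0],[181,-299,-80,0,0,0.217,0],[181,-299,-80,0,0,0.217,0],[181,-299,-80,0,0,0.217,0],[181,-299,-80,0,0,0.217,0],[181,-299,-80,0,0,0.217,0],[181,-299,-80,0,0,0.217,0],[181,-299,-80,0,0,0.217,0]]]'
python3 - <<'E'
from h import *
s=state();print(s['orientation'].round(3),s['joint_pos'].round(2))
c=cam('wrist','wr1.png');print(np.round(c['extrinsics'],3),np.round(c['intrinsics'],0))
print(w2p(c,[.4185,.3051,.039]))
E
```

```text
clock: 1.1
tool_pos: [0.4176, 0.3064, 0.1503]
orientation: [[-0.001, 0.155, 0.988], [-0.001, 0.988, -0.155], [-1.0, -0.001, -0.0]]
force: [-0.6, 1.0, -0.5]
width: 0.0857
[[-0.001  0.155  0.988]
 [-0.001  0.988 -0.155]
 [-1.    -0.001 -0.   ]] [-0.85  0.25  0.15  1.94 -0.04  0.95  0.74]
[[ 0.155  0.937  0.314  0.336]
 [ 0.988 -0.146 -0.05   0.319]
 [-0.001  0.318 -0.948  0.294]
 [ 0.     0.     0.     1.   ]] [[265.   0. 257.]
 [  0. 265. 193.]
 [  0.   0.   1.]]
[255.50538423 191.21186242]
```

View pics/wr1.png

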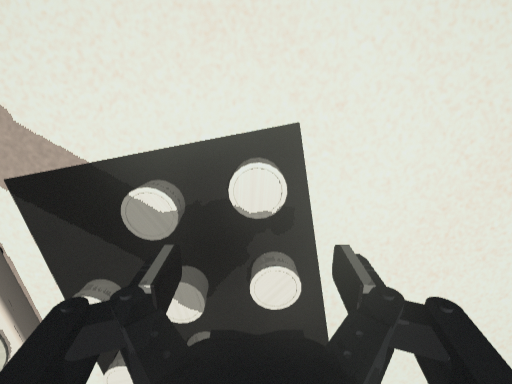

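The lid appears at (258,190) against a predicted (255,191), so the agreement is within 3 mm. Next I grasp, lift and feel the weight.

```bash
python3 -m creep '[[[1,1,-40,0,0,0,0],[1,1,-80,0,0,0,0],[1,1,-120,0,0,0,0],[1,1,-147,0,0,0,0],[1,1,-147,0,0,0,0],[1,1,-147,0,0,0,0],[1,1,-147,0,0,0,1],[1,1,-147,0,0,0,1],[1,1,-147,0,0,0,1],[1,1,-147,0,0,0,1],[1,1,-147,0,0,0,1],[1,1,-147,0,0,0,1]]]'
python3 -m creep '[[[0,0,20,0,0,0,1],[0,0,60,0,0,0,1],[0,0,100,0,0,0,1],[0,0,130,0,0,0,1],[0,0,130,0,0,0,1],[0,0,130,0,0,0,1],[0,0,130,0,0,0,1],[0,0,130,0,0,0,1]]]'
python3 - <<'E'
from h import *
s=state();print(s['joint_efforts'].round(2))
c=cam('wrist','wr2.png')
E
```

```text
clock: 2.15
tool_pos: [0.4201, 0.3099, 0.0062]
orientation: [[0.003, 0.154, 0.988], [0.003, 0.988, -0.154], [-1.0, 0.003, 0.003]]
force: [-0.4, -0.4, 5.4]
width: 0.0582
clock: 2.82
tool_pos: [0.4192, 0.3092, 0.1353]
orientation: [[0.002, 0.154, 0.988], [0.002, 0.988, -0.154], [-1.0, 0.002, 0.001]]
force: [-0.0, 0.2, -0.5]
width: 0.0585
[ 0.000e+00 -3.752e+01  1.690e+00 -2.243e+01  1.000e-02 -4.000e-02
 -0.000e+00]
```

View pics/wr2.png

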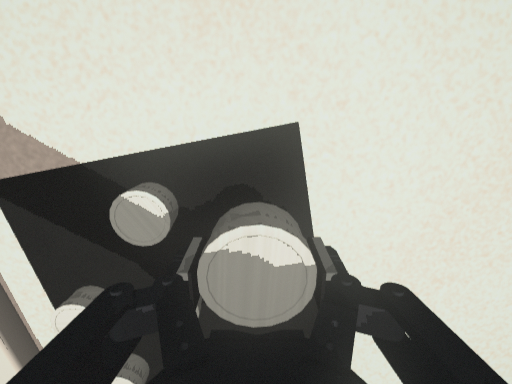

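Run:
```python
from h import *
c=cam('wrist');s=state();print(s['tool_pos'])
cv2.imwrite('pics/wr2c.png',cv2.resize(c['color'][190:340,180:340],None,fx=4,fy=4))
for v in(264,268,275):print(p2w(c,257,v,s['tool_pos'][2]+.033)-s['tool_pos'])
```

```text
[0.41919841 0.3091742  0.13490545]
[-0.00901312  0.00156086  0.033     ]
[-0.00677469  0.0012159   0.033     ]
[-0.00279615  0.00060278  0.033     ]
```

View pics/wr2c.png

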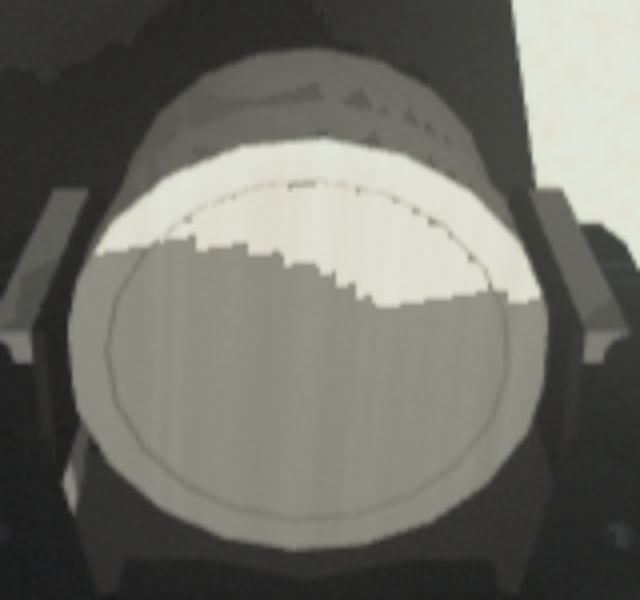

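The tin sits centred in the grip (offset about -2 mm in x) and feels light (about 0.5 N). I'm carrying it to seat0.

```bash
python3 -m creep '[[[40,-40,0,0,0,0,1],[60,-80,0,0,0,0,1],[70,-120,0,0,0,0,1],[75,-160,0,0,0,0,1],[80,-200,0,0,0,0,1],[80,-240,0,0,0,0,1],[80,-280,0,0,0,0,1],[80,-320,0,0,0,0,1],[75,-360,0,0,0,0,1],[70,-400,0,0,0,0,1],[55,-440,0,0,0,0,1],[40,-480,0,0,0,0,1],[25,-520,0,0,0,0,1],[12,-555,0,0,0,0,1],[4,-588,0,0,0,0,1],[4,-588,0,0,0,0,1],[4,-588,0,0,0,0,1],[4,-588,0,0,0,0,1]]]'
python3 - <<'E'
from h import *
s=state();print(s['joint_pos'].round(2))
for ce,p,q in tins(cam('top')): print(np.round(ce,1),np.round(p[:2],4),q[4])
E
```

```text
clock: 4.42
tool_pos: [0.4229, -0.2781, 0.134]
orientation: [[-0.0, 0.154, 0.988], [0.002, 0.988, -0.154], [-1.0, 0.002, -0.001]]
force: [0.5, 1.2, -1.1]
width: 0.0583
[ 0.09  0.27  0.48  1.99 -0.16  0.91  2.07]
[232.6 170.8] [0.6565 0.09  ] 316
[198.5 173.1] [0.6488 0.1952] 315
[235.2 207.2] [0.5429 0.0801] 330
[160.1 208.5] [0.5377 0.3078] 332
[198.  207.7] [0.5406 0.1931] 326
[399.9 226.3] [ 0.487  -0.4167] 478
[197.6 245.8] [0.4257 0.1902] 340
```

```bash
python3 -m creep '[[[0,-1,-40,0,0,0,1],[0,-1,-80,0,0,0,1],[0,-1,-110,0,0,0,1],[0,-1,-120,0,0,0,1],[0,-1,-123,0,0,0,1],[0,-1,-123,0,0,0,1],[0,-1,-123,0,0,0,1],[0,-1,-123,0,0,0,0],[0,-1,-123,0,0,0,0],[0,-1,-123,0,0,0,0],[0,-1,-123,0,0,0,0],[0,-1,-100,0,0,0,0],[0,-1,-60,0,0,0,0],[0,-1,-20,0,0,0,0],[0,-1,0,0,0,0,0],[0,-1,0,0,0,0,0]]]'
python3 - <<'E'
from h import *
c=cam('wrist','wr3.png')
for p in([.4208,-.2787,.042],[.4208,-.2787,.006],[.486,-.289,.006],[.5512,-.2993,.006]): print(w2p(c,p))
E
```

```text
clock: 5.8
tool_pos: [0.4266, -0.2806, 0.1393]
orientation: [[0.01, 0.152, 0.988], [-0.002, 0.988, -0.152], [-1.0, -0.0, 0.01]]
force: [0.6, 0.3, 0.2]
width: 0.0854
[257.58314212 187.68408642]
[257.47358182 177.41036134]
[257.15150846 232.09740841]
[256.87171588 279.60531225]
```

View pics/wr3.png

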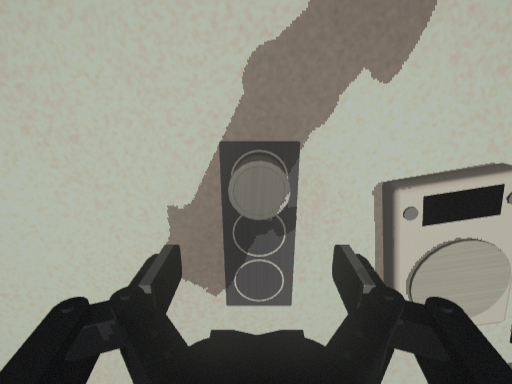

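Tin 1 stands on its ring: lid at (259,190), rings at (259,234) and (259,281), all shifted equally from prediction. Next tin: (0.4257, 0.1902).

```bash
python3 -m creep '[[[20,40,0,0,0,0,0],[35,80,0,0,0,0,0],[50,120,0,0,0,0,0],[60,160,0,0,0,0,0],[60,200,0,0,0,0,0],[60,240,0,0,0,0,0],[60,280,0,0,0,0,0],[50,320,0,0,0,0,0],[40,360,0,0,0,0,0],[25,400,0,0,0,0,0],[10,440,-10,0,0,0,0],[-1,471,-20,0,0,0,0],[-1,471,-20,0,0,0,0],[-1,471,-20,0,0,0,0]]]'
python3 - <<'E'
from h import *
c=cam('wrist')
print(w2p(c,[.4257,.1902,.039]))
g=cv2.cvtColor(c['color'],cv2.COLOR_BGR2GRAY)
cv2.imwrite('pics/wr4.png',c['color'])
for ce,p,q in tins(cam('top')): print(np.round(ce,1),np.round(p[:2],4),q[4])
E
```

```text
clock: 7.02
tool_pos: [0.4219, 0.193, 0.115]
orientation: [[0.002, 0.147, 0.989], [-0.002, 0.989, -0.147], [-1.0, -0.001, 0.002]]
force: [-0.0, -0.3, -0.2]
width: 0.0854
[254.14595396 206.63339349]
[232.6 170.9] [0.6561 0.09  ] 308
[198.4 173.1] [0.6487 0.1954] 310
[159.9 207.8] [0.5399 0.3085] 297
[198.  207.7] [0.5408 0.1931] 318
[235.9 206.4] [0.5452 0.078 ] 284
[162.1 226.2] [0.4841 0.2991] 154
[249.7 364.6] [0.0921 0.0316] 204
```

```bash
python3 -m creep '[[[4,-3,-30,0,0,0,0],[4,-3,-65,0,0,0,0],[4,-3,-95,0,0,0,0],[4,-3,-105,0,0,0,0],[4,-3,-105,0,0,0,0],[4,-3,-105,0,0,0,0],[4,-3,-105,0,0,0,1],[4,-3,-105,0,0,0,1],[4,-3,-105,0,0,0,1],[4,-3,-105,0,0,0,1],[4,-3,-105,0,0,0,1]]]'
python3 -m creep '[[[0,0,20,0,0,0,1],[0,0,60,0,0,0,1],[0,0,100,0,0,0,1],[0,0,125,0,0,0,1],[0,0,125,0,0,0,1],[0,0,125,0,0,0,1],[0,0,125,0,0,0,1],[0,0,125,0,0,0,1]]]'
```

```text
clock: 8.03
tool_pos: [0.4297, 0.1883, 0.0132]
orientation: [[0.008, 0.153, 0.988], [0.001, 0.988, -0.153], [-1.0, 0.002, 0.008]]
force: [-1.4, -0.8, 8.4]
width: 0.0585
clock: 8.7
tool_pos: [0.4285, 0.1877, 0.137]
orientation: [[0.006, 0.153, 0.988], [-0.0, 0.988, -0.153], [-1.0, 0.0, 0.006]]
force: [0.5, 0.0, -0.0]
width: 0.058
```

```bash
python3 -m creep '[[[20,-38,0,0,0,0,1],[40,-75,0,0,0,0,1],[55,-112,0,0,0,0,1],[61,-152,0,0,0,0,1],[61,-192,0,0,0,0,1],[61,-232,0,0,0,0,1],[61,-272,0,0,0,0,1],[61,-312,0,0,0,0,1],[61,-352,0,0,0,0,1],[61,-392,0,0,0,0,1],[61,-430,0,0,0,0,1],[61,-460,0,0,0,0,1],[61,-477,0,0,0,0,1],[61,-477,0,0,0,0,1],[61,-477,0,0,0,0,1],[61,-477,0,0,0,0,1]]]'
python3 - <<'E'
from h import *
c=cam('wrist');s=state()
cv2.imwrite('pics/wr5.png',cv2.resize(c['color'][180:384,130:400],None,fx=2.5,fy=2.5))
for ce,p,q in tins(cam('top')): print(np.round(ce,1),np.round(p[:2],4),q[4])
for v in (268,272,276,280):print(v,p2w(c,257,v,s['tool_pos'][2]+.026)-s['tool_pos'])
E
```

```text
clock: 10.03
tool_pos: [0.489, -0.2877, 0.1355]
orientation: [[0.003, 0.152, 0.988], [0.001, 0.988, -0.152], [-1.0, 0.002, 0.003]]
force: [-0.0, 0.8, -1.1]
width: 0.058
[232.7 170.8] [0.6566 0.0898] 319
[198.4 173.1] [0.6487 0.1954] 320
[235.2 207.1] [0.5433 0.0802] 332
[160.1 208.5] [0.5378 0.3077] 333
[197.9 207.7] [0.5408 0.1933] 330
[252.5 369.1] [0.08   0.0236] 446
[273.6 376.3] [ 0.0611 -0.036 ] 434
268 [-0.00262966  0.00016241  0.026     ]
272 [-0.00022744 -0.00020335  0.026     ]
276 [ 0.00220232 -0.0005733   0.026     ]
280 [ 0.0046601  -0.00094751  0.026     ]
```

View pics/wr5.png

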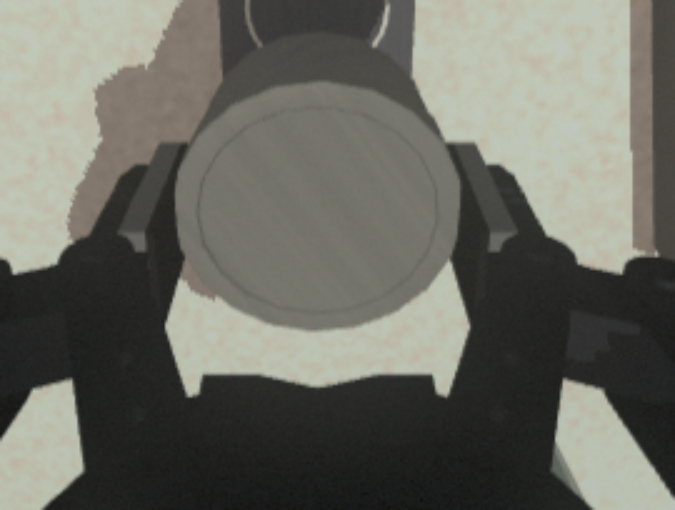

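Tin 2 is light and held, lid centre at crop (318,205), about 5 mm towards -x from the TCP. I'm correcting for that and setting it on seat1.

```bash
python3 -m creep '[[[2.5,-1.5,-40,0,0,0,1],[2.5,-1.5,-80,0,0,0,1],[2.5,-1.5,-105,0,0,0,1],[2.5,-1.5,-115,0,0,0,1],[2.5,-1.5,-119,0,0,0,1],[2.5,-1.5,-119,0,0,0,1],[2.5,-1.5,-119,0,0,0,1],[2.5,-1.5,-119,0,0,0,0],[2.5,-1.5,-119,0,0,0,0],[2.5,-1.5,-119,0,0,0,0],[2.5,-1.5,-119,0,0,0,0],[2.5,-1.5,-100,0,0,0,0],[2.5,-1.5,-60,0,0,0,0],[2.5,-1.5,-20,0,0,0,0],[2.5,-1.5,10,0,0,0,0],[2.5,-1.5,10,0,0,0,0]]]'
python3 - <<'E'
from h import *
cam('wrist','wr6.png')
for ce,p,q in tins(cam('top')): print(np.round(ce,1),np.round(p[:2],4),q[4])
E
python3 -m creep '[[[4,40,0,0,0,0,0],[8,80,0,0,0,0,0],[12,120,0,0,0,0,0],[16,160,0,0,0,0,0],[20,200,0,0,0,0,0],[25,240,0,0,0,0,0],[30,275,0,0,0,0,0],[38,310,0,0,0,0,0],[45,340,0,0,0,0,0],[52,365,-10,0,0,0,0],[52,367,-30,0,0,0,0],[52,367,-30,0,0,0,0],[52,367,-30,0,0,0,0]]]'
python3 - <<'E'
from h import *
for ce,p,q in tins(cam('top')): print(np.round(ce,1),np.round(p[:2],4),q[4])
E
```

```text
clock: 11.47
tool_pos: [0.4961, -0.2916, 0.1531]
orientation: [[0.016, 0.151, 0.988], [-0.004, 0.989, -0.151], [-1.0, -0.002, 0.017]]
force: [0.1, -0.4, 0.1]
width: 0.0854
[232.6 170.8] [0.6566 0.0899] 317
[198.4 173.1] [0.6489 0.1953] 316
[235.1 207.1] [0.5432 0.0803] 335
[160.2 208.6] [0.5376 0.3076] 332
[198.  207.7] [0.5407 0.1931] 330
[355.9 225.9] [ 0.4876 -0.2841] 227
[350.7 244.2] [ 0.4327 -0.2664] 106
[372.7 277.6] [ 0.3351 -0.3276] 109
[318.1 362.9] [ 0.0975 -0.1621] 139
[252.2 371.5] [0.0737 0.0244] 373
[270.8 377.6] [ 0.0576 -0.0283] 269
clock: 12.65
tool_pos: [0.5427, 0.0771, 0.1154]
orientation: [[0.002, 0.15, 0.989], [-0.002, 0.989, -0.15], [-1.0, -0.002, 0.002]]
force: [0.3, -0.7, 0.4]
width: 0.0856
[223.3 167.6] [0.6667 0.1189] 172
[199.1 176. ] [0.6396 0.1929] 329
[160.2 208.5] [0.5377 0.3076] 327
[197.2 207.6] [0.541  0.1956] 293
[250.5 363.6] [0.0946 0.0293] 167
```

View pics/wr6.png

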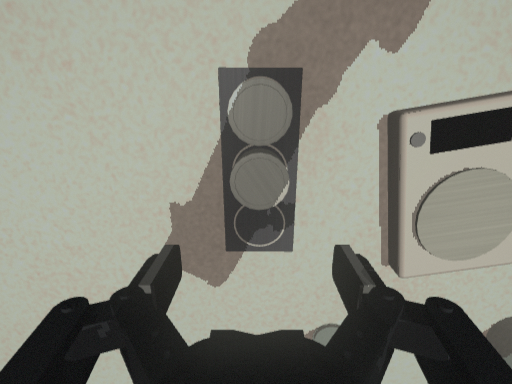

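Two tins stand on their rings, lids at (260,110) and (260,180). Picking up the third at (0.543, 0.080).

```bash
python3 -m creep '[[[0,3,-30,0,0,0,0],[0,3,-65,0,0,0,0],[0,3,-95,0,0,0,0],[0,3,-107,0,0,0,0],[0,3,-107,0,0,0,0],[0,3,-107,0,0,0,0],[0,3,-107,0,0,0,1],[0,3,-107,0,0,0,1],[0,3,-107,0,0,0,1],[0,3,-107,0,0,0,1],[0,3,-107,0,0,0,1]]]'
python3 -m creep '[[[0,0,20,0,0,0,1],[0,0,60,0,0,0,1],[0,0,100,0,0,0,1],[0,0,125,0,0,0,1],[0,0,125,0,0,0,1],[0,0,125,0,0,0,1],[0,0,125,0,0,0,1],[0,0,125,0,0,0,1]]]'
```

```text
clock: 13.62
tool_pos: [0.5459, 0.0796, 0.0122]
orientation: [[0.009, 0.152, 0.988], [-0.0, 0.988, -0.152], [-1.0, 0.001, 0.009]]
force: [-0.6, -0.5, 6.4]
width: 0.0585
clock: 14.28
tool_pos: [0.5446, 0.0795, 0.136]
orientation: [[0.006, 0.152, 0.988], [-0.001, 0.988, -0.152], [-1.0, 0.0, 0.006]]
force: [-0.1, 0.4, -1.4]
width: 0.0582
```

```bash
python3 -m creep '[[[2,-38,0,0,0,0,1],[4,-78,0,0,0,0,1],[6,-118,0,0,0,0,1],[8,-158,0,0,0,0,1],[10,-198,0,0,0,0,1],[11,-238,0,0,0,0,1],[11,-278,0,0,0,0,1],[11,-318,0,0,0,0,1],[11,-350,0,0,0,0,1],[11,-370,0,0,0,0,1],[11,-379,0,0,0,0,1],[11,-379,0,0,0,0,1],[11,-379,0,0,0,0,1],[11,-379,0,0,0,0,1]]]'
python3 - <<'E'
from h import *
c=cam('wrist');s=state()
print(s['force'])
g=cv2.cvtColor(c['color'],cv2.COLOR_BGR2GRAY)
cv2.imwrite('pics/wr7.png',cv2.resize(c['color'][180:384,130:400],None,fx=2.5,fy=2.5))
for ce,p,q in tins(cam('top')): print(np.round(ce,1),np.round(p[:2],4),q[4])
E
```

```text
clock: 15.45
tool_pos: [0.5561, -0.2965, 0.1351]
orientation: [[0.005, 0.149, 0.989], [0.002, 0.989, -0.149], [-1.0, 0.002, 0.005]]
force: [0.1, 0.5, -2.0]
width: 0.0585
[-0.15043258  0.73905347 -1.02542666]
[232.6 170.9] [0.6564 0.0901] 317
[198.4 173.1] [0.6488 0.1954] 321
[160.2 208.5] [0.5377 0.3077] 336
[198.  207.7] [0.5406 0.1929] 333
[308.8 363.6] [ 0.0955 -0.1359] 665
```

```bash
python3 -m creep '[[[0,-2.5,-40,0,0,0,1],[0,-2.5,-80,0,0,0,1],[0,-2.5,-105,0,0,0,1],[0,-2.5,-115,0,0,0,1],[0,-2.5,-119,0,0,0,1],[0,-2.5,-119,0,0,0,1],[0,-2.5,-119,0,0,0,1],[0,-2.5,-119,0,0,0,0],[0,-2.5,-119,0,0,0,0],[0,-2.5,-119,0,0,0,0],[0,-2.5,-119,0,0,0,0],[0,-2.5,-100,0,0,0,0],[0,-2.5,-60,0,0,0,0],[0,-2.5,-20,0,0,0,0],[0,-2.5,10,0,0,0,0],[0,-2.5,10,0,0,0,0]]]'
python3 - <<'E'
from h import *
c=cam('wrist','wr8.png')
for x,y in((.4208,-.2787),(.486,-.289),(.5512,-.2993)): print(w2p(c,[x,y,.042]))
E
python3 -m creep '[[[-2,40,0,0,0,0,0],[-4,80,0,0,0,0,0],[-6,120,0,0,0,0,0],[-8,160,0,0,0,0,0],[-10,200,0,0,0,0,0],[-12,240,0,0,0,0,0],[-14,280,0,0,0,0,0],[-16,320,0,0,0,0,0],[-18,360,0,0,0,0,0],[-18,400,0,0,0,0,0],[-18,440,0,0,0,0,0],[-18,475,-20,0,0,0,0],[-18,491,-30,0,0,0,0],[-18,491,-30,0,0,0,0],[-18,491,-30,0,0,0,0]]]'
python3 - <<'E'
from h import *
for ce,p,q in tins(cam('top')): print(np.round(ce,1),np.round(p[:2],4),q[4])
E
```

```text
clock: 16.88
tool_pos: [0.5604, -0.3023, 0.1535]
orientation: [[0.019, 0.149, 0.989], [-0.005, 0.989, -0.149], [-1.0, -0.002, 0.019]]
force: [1.8, -1.2, 0.5]
width: 0.0854
[259.92570613  26.45758903]
[259.05262994 109.7338086 ]
[258.3263903  179.00438713]
clock: 18.18
tool_pos: [0.5395, 0.1898, 0.1185]
orientation: [[0.011, 0.147, 0.989], [-0.005, 0.989, -0.147], [-1.0, -0.003, 0.012]]
force: [-0.4, -0.2, 0.3]
width: 0.0854
[233.2 170.1] [0.6588 0.0884] 271
[165.5 171.2] [0.6544 0.2971] 196
[199.8 172.6] [0.6503 0.1911] 255
[184.3 179.8] [0.6273 0.2379] 101
[201.1 211.6] [0.529  0.1831] 102
```

View pics/wr8.png

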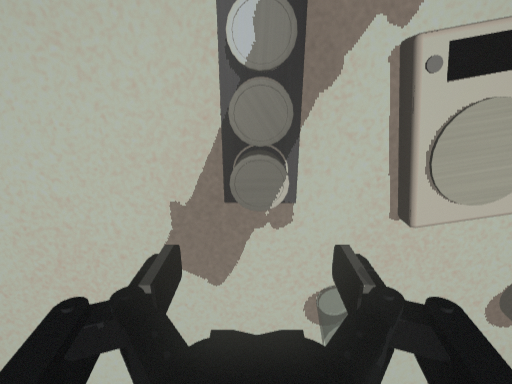

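All three rings are taken, lids at (261,32), (261,112), (260,182), each within about 2 mm of prediction. Next, the tin at (0.5406, 0.193).

```bash
python3 -m creep '[[[0,3,-30,0,0,0,0],[0,3,-65,0,0,0,0],[0,3,-95,0,0,0,0],[0,3,-108,0,0,0,0],[0,3,-108,0,0,0,0],[0,3,-108,0,0,0,0],[0,3,-108,0,0,0,1],[0,3,-108,0,0,0,1],[0,3,-108,0,0,0,1],[0,3,-108,0,0,0,1],[0,3,-108,0,0,0,1]]]'
python3 -m creep '[[[0,0,20,0,0,0,1],[0,0,60,0,0,0,1],[0,0,100,0,0,0,1],[0,0,140,0,0,0,1],[0,0,150,0,0,0,1],[0,0,150,0,0,0,1],[0,0,150,0,0,0,1],[0,0,150,0,0,0,1],[0,0,150,0,0,0,1]]]'
```

```text
clock: 19.15
tool_pos: [0.5426, 0.1918, 0.0141]
orientation: [[0.017, 0.15, 0.989], [-0.003, 0.989, -0.15], [-1.0, -0.0, 0.017]]
force: [-0.2, 0.4, 6.2]
width: 0.0582
clock: 19.9
tool_pos: [0.5411, 0.1913, 0.1619]
orientation: [[0.014, 0.15, 0.989], [-0.005, 0.989, -0.15], [-1.0, -0.003, 0.014]]
force: [0.4, 1.3, -0.8]
width: 0.0584
```

```bash
python3 -m creep '[[[-2,-38,0,0,0,0,1],[-5,-78,0,0,0,0,1],[-10,-118,0,0,0,0,1],[-15,-158,0,0,0,0,1],[-22,-198,0,0,0,0,1],[-30,-238,0,0,0,0,1],[-38,-278,0,0,0,0,1],[-48,-316,0,0,0,0,1],[-58,-354,0,0,0,0,1],[-68,-392,0,0,0,0,1],[-76,-430,0,0,0,0,1],[-82,-460,0,0,0,0,1],[-85,-474,0,0,0,0,1],[-85,-474,0,0,0,0,1],[-85,-474,0,0,0,0,1],[-85,-474,0,0,0,0,1]]]'
python3 - <<'E'
from h import *
c=cam('wrist');s=state()
print(s['force'])
cv2.imwrite('pics/wr9.png',cv2.resize(c['color'][150:384,130:400],None,fx=2.5,fy=2.5))
for v in (260,264,268,272,276):print(v,(p2w(c,257,v,s['tool_pos'][2]+.025)-s['tool_pos']).round(4))
for ce,p,q in tins(cam('top')): print(np.round(ce,1),np.round(p[:2],4),q[4])
E
```

```text
clock: 21.23
tool_pos: [0.4559, -0.281, 0.1607]
orientation: [[0.011, 0.148, 0.989], [-0.003, 0.989, -0.148], [-1.0, -0.001, 0.012]]
force: [0.3, 0.1, -0.7]
width: 0.058
[-0.09381318  0.26375012 -1.16829456]
260 [-0.0069  0.001   0.025 ]
264 [-0.0045  0.0006  0.025 ]
268 [-0.0021  0.0002  0.025 ]
272 [ 0.0003 -0.0001  0.025 ]
276 [ 0.0028 -0.0005  0.025 ]
[232.6 170.8] [0.6565 0.09  ] 316
[198.4 173.1] [0.6487 0.1954] 317
[160.2 208.5] [0.5379 0.3076] 331
[353.  246.9] [ 0.4246 -0.2732] 215
```

View pics/wr9.png

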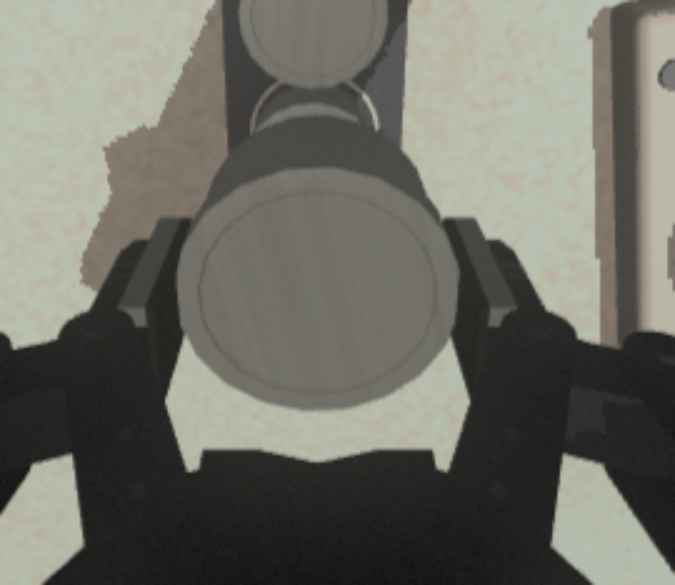

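Tin 4 is light and held, lid centre at crop (318,287), about 3.5 mm towards -x. Setting it on seat3.

```bash
python3 -m creep '[[[2,-2,-40,0,0,0,1],[2,-2,-75,0,0,0,1],[2,-2,-95,0,0,0,1],[2,-2,-103,0,0,0,1],[2,-2,-106,0,0,0,1],[2,-2,-107,0,0,0,1],[2,-2,-107,0,0,0,1],[2,-2,-107,0,0,0,0],[2,-2,-107,0,0,0,0],[2,-2,-107,0,0,0,0],[2,-2,-107,0,0,0,0],[2,-2,-90,0,0,0,0],[2,-2,-50,0,0,0,0],[2,-2,-10,0,0,0,0],[2,-2,10,0,0,0,0],[2,-2,10,0,0,0,0]]]'
python3 - <<'E'
from h import *
c=cam('wrist','wr10.png')
for x,y,z in((.4208,-.2787,.042),(.486,-.289,.042),(.5512,-.2993,.042),(.4534,-.2839,.078)): print(w2p(c,[x,y,z]))
E
python3 -m creep '[[[20,40,0,0,0.008,0,0],[40,80,0,0,0.014,0,0],[50,120,0,0,0.014,0,0],[60,160,0,0,0.014,0,0],[65,200,0,0,0.014,0,0],[70,240,0,0,0.014,0,0],[74,280,0,0,0.014,0,0],[76,320,0,0,0.014,0,0],[78,360,0,0,0.014,0,0],[78,400,0,0,0.014,0,0],[78,440,-10,0,0.014,0,0],[78,480,-20,0,0.014,0,0],[78,520,-30,0,0.014,0,0],[78,555,-40,0,0.014,0,0],[78,586,-50,0,0.014,0,0],[78,589,-50,0,0.014,0,0],[78,589,-50,0,0.014,0,0],[78,589,-50,0,0.014,0,0]]]'
python3 - <<'E'
from h import *
for ce,p,q in tins(cam('top')): print(np.round(ce,1),np.round(p[:2],4),q[4])
E
```

```text
clock: 22.67
tool_pos: [0.4616, -0.285, 0.1768]
orientation: [[0.023, 0.148, 0.989], [-0.007, 0.989, -0.147], [-1.0, -0.004, 0.023]]
force: [1.4, -0.7, -0.1]
width: 0.0853
[257.22196239 142.76921092]
[256.61603178 201.76301858]
[256.09519906 252.4716402 ]
[256.75337396 183.65307364]
clock: 24.22
tool_pos: [0.5376, 0.304, 0.1227]
orientation: [[0.003, 0.147, 0.989], [-0.008, 0.989, -0.147], [-1.0, -0.007, 0.004]]
force: [0.7, -1.3, 0.0]
width: 0.0854
[232.7 170.8] [0.6565 0.0898] 320
[199.1 172.6] [0.6505 0.1933] 277
[159.7 212. ] [0.5272 0.3087] 197
```

View pics/wr10.png

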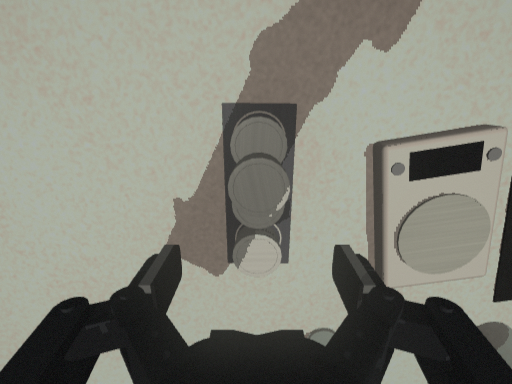

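Seat3's tin is in place: lid (260,187), with tin 0 at (259,142) and tin 2 at (259,255). Next, the tin at (0.538, 0.308).

```bash
python3 -m creep '[[[0,3,-30,0.006,0,0,0],[0,3,-65,0.006,0,0,0],[0,3,-98,0.006,0,0,0],[0,3,-112,0.006,0,0,0],[0,3,-112,0.006,0,0,0],[0,3,-112,0.006,0,0,0],[0,3,-112,0.006,0,0,1],[0,3,-112,0.006,0,0,1],[0,3,-112,0.006,0,0,1],[0,3,-112,0.006,0,0,1],[0,3,-112,0.006,0,0,1]]]'
python3 -m creep '[[[0,0,20,0,0,0,1],[0,0,60,0,0,0,1],[0,0,100,0,0,0,1],[0,0,140,0,0,0,1],[0,0,150,0,0,0,1],[0,0,150,0,0,0,1],[0,0,150,0,0,0,1],[0,0,150,0,0,0,1],[0,0,150,0,0,0,1]]]'
```

```text
clock: 25.18
tool_pos: [0.5404, 0.3068, 0.0142]
orientation: [[0.008, 0.149, 0.989], [0.001, 0.989, -0.149], [-1.0, 0.002, 0.008]]
force: [0.3, -0.6, 6.4]
width: 0.0577
clock: 25.93
tool_pos: [0.5388, 0.3061, 0.1617]
orientation: [[0.004, 0.149, 0.989], [-0.001, 0.989, -0.149], [-1.0, -0.001, 0.004]]
force: [0.0, -0.1, 0.2]
width: 0.0579
```

```bash
python3 -m creep '[[[0,-38,0,0,0,0,1],[0,-78,0,0,0,0,1],[0,-118,0,0,0,0,1],[0,-158,0,0,0,0,1],[0,-198,0,0,0,0,1],[0,-238,0,0,0,0,1],[0,-278,0,0,0,0,1],[0,-318,0,0,0,0,1],[0,-358,0,0,0,0,1],[-2,-398,0,0,0,0,1],[-4,-438,0,0,0,0,1],[-6,-478,0,0,0,0,1],[-8,-518,0,0,0,0,1],[-10,-556,0,0,0,0,1],[-14,-585,0,0,0,0,1],[-16,-599,0,0,0,0,1],[-16,-599,0,0,0,0,1],[-16,-599,0,0,0,0,1],[-16,-599,0,0,0,0,1]]]'
python3 - <<'E'
from h import *
c=cam('wrist');s=state()
print(s['force'])
g=cv2.cvtColor(c['color'],cv2.COLOR_BGR2GRAY)
print(''.join('#' if x<70 else '.' for x in g[200:330,257]), g[200:330:6,257])
for ce,p,q in tins(cam('top')): print(np.round(ce,1),np.round(p[:2],4),q[4])
E
```

```text
clock: 27.52
tool_pos: [0.5227, -0.2911, 0.1603]
orientation: [[0.002, 0.148, 0.989], [0.001, 0.989, -0.148], [-1.0, 0.001, 0.002]]
force: [0.0, 0.3, -0.4]
width: 0.0581
[-0.42660598 -0.49335011 -2.03069213]
.................................................................................................................................. [ 73  71  73 116 108 111 111 111 111 109 111 112 111 110 110 114 112 113
 113 186 183 178]
[232.6 170.8] [0.6566 0.0899] 320
[198.5 173.1] [0.6489 0.1952] 318
[353.  223.4] [ 0.4949 -0.2757] 120
[304.8 378.9] [ 0.0547 -0.1238] 132
```

```bash
python3 -m creep '[[[1,-2,-40,0,0,0,1],[1,-2,-75,0,0,0,1],[1,-2,-95,0,0,0,1],[1,-2,-103,0,0,0,1],[1,-2,-106,0,0,0,1],[1,-2,-107,0,0,0,1],[1,-2,-107,0,0,0,1],[1,-2,-107,0,0,0,0],[1,-2,-107,0,0,0,0],[1,-2,-107,0,0,0,0],[1,-2,-107,0,0,0,0],[1,-2,-90,0,0,0,0],[1,-2,-50,0,0,0,0],[1,-2,-10,0,0,0,0],[1,-2,10,0,0,0,0],[1,-2,10,0,0,0,0]]]'
python3 - <<'E'
from h import *
c=cam('wrist','wr11.png')
for x,y,z in((.4208,-.2787,.042),(.5512,-.2993,.042),(.4534,-.2839,.078),(.5186,-.2942,.078)): print(w2p(c,[x,y,z]))
E
python3 -m creep '[[[15,40,0,0,0.008,0,0],[30,80,0,0,0.014,0,0],[45,120,0,0,0.014,0,0],[60,160,0,0,0.014,0,0],[75,200,0,0,0.014,0,0],[90,240,0,0,0.014,0,0],[104,280,-10,0,0.014,0,0],[116,320,-20,0,0.014,0,0],[126,352,-30,0,0.014,0,0],[130,380,-40,0,0.014,0,0],[130,385,-50,0,0.014,0,0],[130,385,-50,0,0.014,0,0],[130,385,-50,0,0.014,0,0]]]'
python3 - <<'E'
from h import *
for ce,p,q in tins(cam('top')): print(np.round(ce,1),np.round(p[:2],4),q[4])
E
```

```text
clock: 28.95
tool_pos: [0.5275, -0.2951, 0.1771]
orientation: [[0.014, 0.147, 0.989], [-0.004, 0.989, -0.147], [-1.0, -0.002, 0.014]]
force: [0.3, -0.8, 0.5]
width: 0.0855
[257.52034629  74.18011221]
[256.1939409  202.31181111]
[257.08190797 111.68938289]
[256.338964   183.87730899]
clock: 30.08
tool_pos: [0.6546, 0.0902, 0.1223]
orientation: [[-0.009, 0.146, 0.989], [-0.004, 0.989, -0.146], [-1.0, -0.005, -0.008]]
force: [-0.7, 0.0, -0.3]
width: 0.0854
[184.8 301.3] [0.265  0.2223] 128
```

View pics/wr11.png

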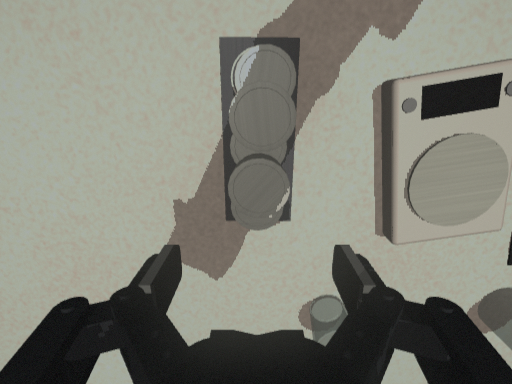

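Second layer is done, lids at (262,118) and (259,188). Two tins remain; I'm lifting the one at (0.6565, 0.090).

```bash
python3 -m creep '[[[1,0,-30,0.004,-0.008,0,0],[1,0,-65,0.004,-0.008,0,0],[1,0,-98,0.004,-0.008,0,0],[1,0,-112,0.004,-0.008,0,0],[1,0,-112,0.004,-0.008,0,0],[1,0,-112,0.004,-0.008,0,0],[1,0,-112,0.004,-0.008,0,1],[1,0,-112,0.004,-0.008,0,1],[1,0,-112,0.004,-0.008,0,1],[1,0,-112,0.004,-0.008,0,1],[1,0,-112,0.004,-0.008,0,1]]]'
python3 -m creep '[[[0,0,20,0,0,0,1],[0,0,60,0,0,0,1],[0,0,90,0,0,0,1],[0,0,100,0,0,0,1],[0,0,100,0,0,0,1],[0,0,100,0,0,0,1],[0,0,100,0,0,0,1],[0,0,100,0,0,0,1],[0,0,100,0,0,0,1]]]'
```

```text
clock: 31.05
tool_pos: [0.6589, 0.0888, 0.0147]
orientation: [[0.007, 0.149, 0.989], [0.001, 0.989, -0.149], [-1.0, 0.002, 0.007]]
force: [-0.9, -0.7, 6.2]
width: 0.0582
clock: 31.8
tool_pos: [0.6576, 0.0887, 0.1127]
orientation: [[0.004, 0.149, 0.989], [0.0, 0.989, -0.149], [-1.0, 0.001, 0.004]]
force: [0.3, 0.4, -0.9]
width: 0.0583
```

Light as well, so the last tin must be the full one. I put this one back and lift the other to confirm.

```bash
python3 -m creep '[[[0,0,-40,0,0,0,1],[0,0,-80,0,0,0,1],[0,0,-95,0,0,0,1],[0,0,-98,0,0,0,1],[0,0,-98,0,0,0,1],[0,0,-98,0,0,0,1],[0,0,-98,0,0,0,0],[0,0,-98,0,0,0,0],[0,0,-98,0,0,0,0],[0,0,-98,0,0,0,0],[0,0,-70,0,0,0,0],[0,0,-30,0,0,0,0],[0,0,0,0,0,0,0],[-5,40,0,0,0,0,0],[-8,80,0,0,0,0,0],[-9,106,0,0,0,0,0],[-9,106,0,0,0,0,0],[-9,106,0,0,0,0,0],[-9,106,0,0,0,0,0]]]'
python3 - <<'E'
from h import *
c=cam('wrist');s=state()
print(w2p(c,[.6489,.1953,.039]))
cv2.imwrite('pics/wr12.png',c['color'])
for ce,p,q in tins(cam('top')): print(np.round(ce,1),np.round(p[:2],4),q[4])
E
```

```text
clock: 33.38
tool_pos: [0.6488, 0.1936, 0.1127]
orientation: [[0.004, 0.149, 0.989], [-0.001, 0.989, -0.149], [-1.0, -0.001, 0.004]]
force: [0.6, -0.5, 0.3]
width: 0.0857
[258.48981429 202.91093903]
[173.6 126.1] [0.8009 0.2788] 596
[233.7 171.5] [0.6544 0.0868] 212
[200. 175.] [0.6428 0.1901] 189
[249.  364.3] [0.0928 0.0335] 128
```

View pics/wr12.png

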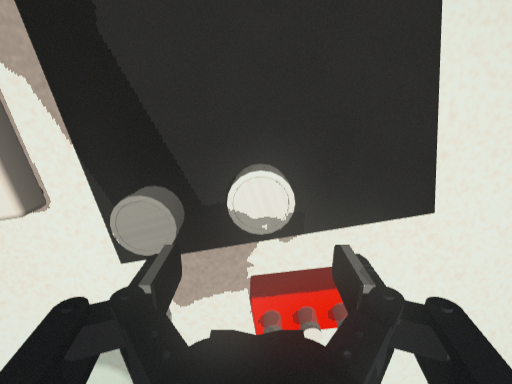

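The last tin's lid is at (261,202), predicted (258,203). The red vial block is clear of the gripper.

```bash
python3 -m creep '[[[0,2,-30,0,0,0,0],[0,2,-65,0,0,0,0],[0,2,-90,0,0,0,0],[0,2,-102,0,0,0,0],[0,2,-102,0,0,0,0],[0,2,-102,0,0,0,0],[0,2,-102,0,0,0,1],[0,2,-102,0,0,0,1],[0,2,-102,0,0,0,1],[0,2,-102,0,0,0,1],[0,2,-102,0,0,0,1],[0,2,-102,0,0,0,1]]]'
python3 -m creep '[[[0,0,20,0,0,0,1],[0,0,60,0,0,0,1],[0,0,90,0,0,0,1],[0,0,110,0,0,0,1],[0,0,120,0,0,0,1],[0,0,120,0,0,0,1],[0,0,120,0,0,0,1],[0,0,120,0,0,0,1],[0,0,120,0,0,0,1],[0,0,120,0,0,0,1]]]'
```

```text
clock: 34.48
tool_pos: [0.6515, 0.1955, 0.014]
orientation: [[0.009, 0.151, 0.988], [0.001, 0.988, -0.151], [-1.0, 0.003, 0.009]]
force: [-0.1, 1.0, 6.4]
width: 0.0583
clock: 35.32
tool_pos: [0.6504, 0.1952, 0.1319]
orientation: [[0.006, 0.151, 0.988], [0.0, 0.988, -0.151], [-1.0, 0.001, 0.006]]
force: [-0.3, 0.3, -4.2]
width: 0.0579
```

Heavy: 4.2 N. Carrying it to the pan at (0.555, -0.085).

```bash
python3 -m creep '[[[-12,-36,0,0,0,0,1],[-24,-72,0,0,0,0,1],[-36,-108,0,0,0,0,1],[-48,-144,0,0,0,0,1],[-60,-180,0,0,0,0,1],[-72,-216,0,0,0,0,1],[-82,-246,0,0,0,0,1],[-90,-270,0,0,0,0,1],[-92,-281,0,0,0,0,1],[-92,-281,0,0,0,0,1],[-92,-281,0,0,0,0,1],[-92,-281,0,0,0,0,1]]]'
python3 -m creep '[[[0,-1,-30,0,0,0,1],[0,-1,-55,0,0,0,1],[0,-1,-68,0,0,0,1],[0,-1,-73,0,0,0,1],[0,-1,-73,0,0,0,1],[0,-1,-73,0,0,0,1]]]'
```

```text
clock: 36.32
tool_pos: [0.5591, -0.0835, 0.1316]
orientation: [[0.006, 0.149, 0.989], [0.001, 0.989, -0.149], [-1.0, 0.002, 0.006]]
force: [0.2, 0.5, -4.0]
width: 0.0588
clock: 36.82
tool_pos: [0.5602, -0.0829, 0.0588]
orientation: [[0.007, 0.146, 0.989], [0.002, 0.989, -0.146], [-1.0, 0.003, 0.007]]
force: [0.1, -0.3, -3.6]
width: 0.0581
```

```bash
python3 -m creep '[[[-2,-2,-1,0,0,0,1],[-2,-2,-2,0,0,0,1],[-2,-2,-2,0,0,0,1],[-2,-2,-2,0,0,0,0],[-2,-2,-2,0,0,0,0],[-2,-2,-2,0,0,0,0],[-2,-2,-2,0,0,0,0],[-2,-2,15,0,0,0,0],[-2,-2,50,0,0,0,0],[-2,-2,85,0,0,0,0],[-2,-2,105,0,0,0,0],[-2,-2,105,0,0,0,0],[-2,-2,105,0,0,0,0],[-2,-2,105,0,0,0,0]]]'
python3 - <<'E'
from h import *
c=cam('wrist','wr13.png')
print(w2p(c,[.555,-.085,.082]),w2p(c,[.555,-.085,.046]))
for ce,p,q in tins(cam('top')): print(np.round(ce,1),np.round(p[:2],4),q[4])
E
```

```text
clock: 37.98
tool_pos: [0.5576, -0.0847, 0.1631]
orientation: [[0.006, 0.146, 0.989], [0.002, 0.989, -0.146], [-1.0, 0.003, 0.006]]
force: [-0.1, 0.2, -1.0]
width: 0.0855
[255.5117455  197.28809431] [255.54327829 185.42734592]
[233.4 171.3] [0.6549 0.0876] 319
[249.8 367.7] [0.0838 0.0311] 143
```

View pics/wr13.png

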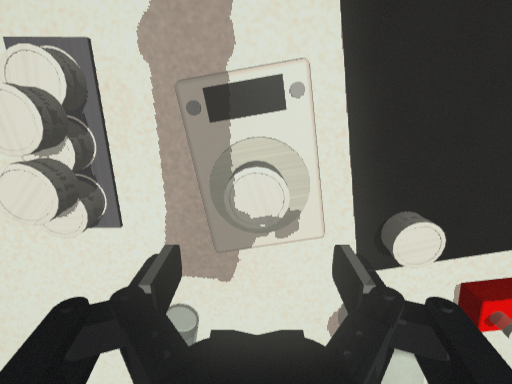

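The full tin stands on the pan, lid (259,196), pan centre (259,186), and the five-tin pyramid is intact. Last empty: (0.655, 0.088).

```bash
python3 -m creep '[[[18,36,0,0,0,0,0],[36,70,0,0,0,0,0],[54,104,0,0,0,0,0],[72,136,-5,0,0,0,0],[88,160,-15,0,0,0,0],[97,173,-40,0,0,0,0],[97,173,-50,0,0,0,0],[97,173,-50,0,0,0,0],[97,173,-50,0,0,0,0]]]'
python3 - <<'E'
from h import *
c=cam('wrist','wr14.png')
p=[.6549,.0880,.039]
print(w2p(c,p))
cv2.circle(c['color'],tuple(int(round(v)) for v in w2p(c,p)),3,(0,0,255),-1);cv2.imwrite('pics/wr14.png',c['color'])
E
```

```text
clock: 38.83
tool_pos: [0.6527, 0.0863, 0.1108]
orientation: [[0.001, 0.148, 0.989], [-0.0, 0.989, -0.148], [-1.0, -0.0, 0.001]]
force: [-0.3, -0.5, 0.3]
width: 0.0856
[258.80998375 206.13823437]
```

View pics/wr14.png

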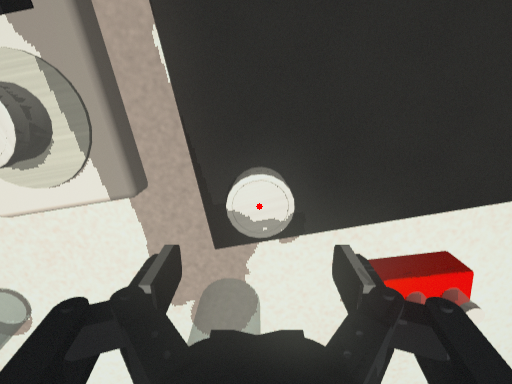

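The lid is at (260,206), on the projected mark. That was the 16th picture, so the remaining checks are numeric.

```bash
python3 -m creep '[[[1,1,-30,0,0,0,0],[1,1,-65,0,0,0,0],[1,1,-90,0,0,0,0],[1,1,-100,0,0,0,0],[1,1,-100,0,0,0,0],[1,1,-100,0,0,0,0],[1,1,-100,0,0,0,1],[1,1,-100,0,0,0,1],[1,1,-100,0,0,0,1],[1,1,-100,0,0,0,1],[1,1,-100,0,0,0,1],[1,1,-100,0,0,0,1]]]'
python3 -m creep '[[[0,0,20,0,0,0,1],[0,0,60,0,0,0,1],[0,0,100,0,0,0,1],[0,0,140,0,0,0,1],[0,0,170,0,0,0,1],[0,0,180,0,0,0,1],[0,0,180,0,0,0,1],[0,0,180,0,0,0,1],[0,0,180,0,0,0,1]]]'
```

```text
clock: 39.88
tool_pos: [0.6569, 0.087, 0.0152]
orientation: [[0.008, 0.149, 0.989], [0.001, 0.989, -0.149], [-1.0, 0.002, 0.008]]
force: [-0.6, -1.2, 6.6]
width: 0.0578
clock: 40.63
tool_pos: [0.6552, 0.0871, 0.1928]
orientation: [[0.004, 0.149, 0.989], [0.001, 0.989, -0.149], [-1.0, 0.001, 0.004]]
force: [-0.0, -0.5, -0.8]
width: 0.0581
```

```bash
python3 -m creep '[[[-15,-35,0,0,0,0,1],[-30,-70,0,0,0,0,1],[-46,-106,0,0,0,0,1],[-62,-142,0,0,0,0,1],[-78,-178,0,0,0,0,1],[-94,-214,0,0,0,0,1],[-110,-250,0,0,0,0,1],[-126,-286,0,0,0,0,1],[-142,-322,0,0,0,0,1],[-154,-350,0,0,0,0,1],[-162,-368,0,0,0,0,1],[-165,-377,0,0,0,0,1],[-165,-377,0,0,0,0,1],[-165,-377,0,0,0,0,1],[-165,-377,0,0,0,0,1]]]'
python3 -m creep '[[[0,0,-40,0,0,0,1],[0,0,-70,0,0,0,1],[0,0,-90,0,0,0,1],[0,0,-90,0,0,0,1],[0,0,-90,0,0,0,1]]]'
python3 - <<'E'
from h import *
c=cam('wrist');g=cv2.cvtColor(c['color'],cv2.COLOR_BGR2GRAY);s=state()
print(g[200:330:3,257]);print(s['force'])
for v in (258,262,266,270):print(v,(p2w(c,257,v,s['tool_pos'][2]+.024)-s['tool_pos']).round(4))
E
```

```text
clock: 41.88
tool_pos: [0.4912, -0.2874, 0.1918]
orientation: [[0.003, 0.146, 0.989], [0.002, 0.989, -0.146], [-1.0, 0.003, 0.003]]
force: [0.6, 0.1, -1.4]
width: 0.0579
clock: 42.3
tool_pos: [0.4916, -0.2854, 0.101]
orientation: [[0.001, 0.143, 0.99], [0.004, 0.99, -0.143], [-1.0, 0.004, 0.0]]
force: [-0.3, -1.0, -0.5]
width: 0.0581
[ 76  79  75  77  76  77 121 122 118 116 119 120 118 118 119 118 116 118
 116 120 116 119 118 119 115 116 115 115 118 118 115 119 118 119 115 116
 117 117 177 189 190 194 193 191]
[ 0.50691859  0.66425972 -0.3423793 ]
258 [-0.0085  0.0024  0.024 ]
262 [-0.0062  0.0021  0.024 ]
266 [-0.0038  0.0018  0.024 ]
270 [-0.0014  0.0014  0.024 ]
```

```bash
python3 -m creep '[[[-1,-3,-4,0,0,0,1],[-1,-3,-8,0,0,0,1],[-1,-3,-10,0,0,0,1],[-1,-3,-11,0,0,0,1],[-1,-3,-11,0,0,0,1],[-1,-3,-11,0,0,0,1],[-1,-3,-11,0,0,0,1]]]'
```

```text
clock: 42.93
tool_pos: [0.4916, -0.2896, 0.0916]
orientation: [[0.004, 0.144, 0.99], [0.002, 0.99, -0.144], [-1.0, 0.003, 0.004]]
force: [0.6, 0.1, -1.3]
width: 0.0581
```

```bash
python3 -m creep '[[[-1,0,-1,0,0,0,1],[-1,0,-1,0,0,0,1],[-1,0,-1,0,0,0,0],[-1,0,-1,0,0,0,0],[-1,0,-1,0,0,0,0],[-1,0,-1,0,0,0,0],[-1,0,15,0,0,0,0],[-1,0,50,0,0,0,0],[-1,0,85,0,0,0,0],[-1,0,105,0,0,0,0],[-1,0,105,0,0,0,0],[-1,0,105,0,0,0,0]]]'
python3 - <<'E'
from h import *
c=cam('wrist','wr15.png');s=state();g=cv2.cvtColor(c['color'],cv2.COLOR_BGR2GRAY)
print('pred top lid',w2p(c,[.486,-.289,.114]))
b=cv2.GaussianBlur(g,(3,3),0)
print(cv2.HoughCircles(b,cv2.HOUGH_GRADIENT,1,15,param1=60,param2=22,minRadius=20,maxRadius=60))
E
python3 -m creep '[[[0,40,0,0,0,0,0],[0,80,0,0,0,0,0],[0,120,0,0,0,0,0],[0,160,0,0,0,0,0],[0,200,0,0,0,0,0],[0,240,10,0,0,0,0],[0,280,20,0,0,0,0],[0,320,30,0,0,0,0],[0,360,40,0,0,0,0],[0,400,40,0,0,0,0],[0,440,40,0,0,0,0],[0,440,40,0,0,0,0],[0,440,40,0,0,0,0],[0,440,40,0,0,0,0]]]'
python3 - <<'E'
from h import *
import pickle
a=cam('side','side9.png');t=cam('top','top9.png')
old=pickle.load(open('s.pkl','rb'));ot=pickle.load(open('t.pkl','rb'))
seats={'0':(.4208,-.2787,.042),'1':(.486,-.289,.042),'2':(.5512,-.2993,.042),'3':(.4534,-.2839,.078),'4':(.5186,-.2942,.078),'5':(.486,-.289,.114),'pan':(.555,-.085,.082)}
for k,p in seats.items():print(k,'side',w2p(a,p).round(1),'top',w2p(t,p).round(1))
im=np.vstack([a['color'][180:310,170:300]])
for n,c,(r0,r1,c0,c1) in(('side',a,(190,310,180,310)),('top',t,(160,270,270,380))):
    g=cv2.cvtColor(c['color'],cv2.COLOR_BGR2GRAY)[r0:r1,c0:c1]
    G=cv2.resize(g,None,fx=4,fy=4,interpolation=cv2.INTER_CUBIC)
    r=(25,50)
    h=cv2.HoughCircles(cv2.GaussianBlur(G,(5,5),0),cv2.HOUGH_GRADIENT,1,25,param1=60,param2=20,minRadius=r[0],maxRadius=r[1])
    print(n,None if h is None else np.round(h[0]/4+[c0,r0,0],1).tolist())
# bystanders moved? difference with the first pictures
for n,o,c,bx in(('side',old,a,{'bottle':(150,200,285,320),'beaker':(225,265,312,348),'vials':(138,172,260,292)}),('top',ot,t,{'bottle':(110,148,236,268),'beaker':(128,156,320,350),'vials':(122,150,170,214)})):
    for k,(r0,r1,c0,c1) in bx.items():
        sh=cv2.phaseCorrelate(o['color'][r0:r1,c0:c1].mean(2).astype(np.float32),c['color'][r0:r1,c0:c1].mean(2).astype(np.float32))
        print(n,k,np.round(sh[0],2),round(sh[1],2))
E
```

```text
clock: 43.93
tool_pos: [0.4913, -0.29, 0.1979]
orientation: [[0.007, 0.144, 0.99], [0.001, 0.99, -0.144], [-1.0, 0.002, 0.007]]
force: [0.8, 1.3, 0.4]
width: 0.0854
pred top lid [256.5640511  193.18486962]
[[[442.5 212.5  49. ]
  [261.5 152.5  29.9]
  [454.5 224.5  27.9]
  [263.5 115.5  27.2]
  [428.5 201.5  52.7]
  [256.5 196.5  31.5]
  [441.5 193.5  46.2]
  [422.5 216.5  29.3]
  [256.5 212.5  31.5]]]
clock: 45.15
tool_pos: [0.4896, 0.1497, 0.2348]
orientation: [[0.002, 0.143, 0.99], [0.0, 0.99, -0.143], [-1.0, 0.001, 0.001]]
force: [0.1, -1.2, 0.6]
width: 0.0857
0 side [214.3 290.7] top [355.1 248.1]
1 side [241.6 287.3] top [357.7 226.3]
2 side [268.4 284. ] top [360.3 204.9]
3 side [227.8 280. ] top [359. 236.]
4 side [255.5 276.6] top [361.7 213.8]
5 side [241.9 268.8] top [363.1 223.3]
pan side [243.7 213.3] top [290.5 201. ]
side [[251.6, 223.9, 12.1], [214.9, 299.6, 9.1], [244.4, 211.1, 10.9]]
top [[353.9, 246.4, 10.3], [361.1, 223.6, 7.2]]
side bottle [-0.03  0.01] 1.0
side beaker [-0.02  0.04] 0.97
side vials [-0.03  0.01] 1.0
top bottle [-0.08 -0.08] 1.08
top beaker [-0.04 -0.  ] 1.1
top vials [0.48 0.08] 0.96
```

Run:
```python
from h import *
for n,(r0,r1,c0,c1) in(('side9',(256,318,194,292)),('top9',(190,262,335,380))):
    g=cv2.cvtColor(cv2.imread(f'pics/{n}.png'),cv2.COLOR_BGR2GRAY)[r0:r1,c0:c1]
    st=(2,1) if n[0]=='s' else (2,1)
    print(n,g.min(),g.max())
    for i in range(0,g.shape[0],2): print(f'{r0+i:3d} '+''.join(' .:-=+*#%@'[min(9,int(v)//22)] for v in g[i]))
```

```text
side9 19 180
256 ####%#%%####%#####+-:------==-====+*##*###########################################################
258 ######%%#########%##+==-==+*#*#####%###########################%%%################################
260 ####%##%%########%%%%#####%%%#####################################################################
262 %#########%#######%#####%%#################***############################%#######################
264 ####%################%####################################**#########%############################
266 %##%%####%##%%####################################################################################
268 ###%###################################*####################*#####################################
270 ##################################**###*###############################################%##########
272 #%%##########################***#####*##*#####################**##################################
274 ##%%########################*########+=*#####################*==*#################################
276 #####%%%##############################=-+############
[... 3217 characters left out ...]

234 *****+-------+*******************************
236 *****+-------=+******************************
238 ****+=-------=++*****************************
240 ****+=----=++===***************+++***********
242 ****+=-:-=+***+==++***********+==+***********
244 ****=---=+******+++++++*****+=--+************
246 ***+=---=+******************+=-=+************
248 ***+=---=+******************+=-=+************
250 ***+=----=+*****************+--=+************
252 ***+-----==+***************+=--+*************
254 **+=------==++***********++=---+*************
256 **+=-------====++++++++===----=+*************
258 **+=----------==========------=+*************
260 ****++======------------------=**************
```

The side view shows an intact pyramid, but my rough edge reading of the top tin is off by a few pixels. I'll fit the lid rims and the rack outline by gradient in both views.

```bash
cat > fit.py <<'E'
from h import *
def grad(im):
    g=cv2.GaussianBlur(cv2.cvtColor(im,cv2.COLOR_BGR2GRAY).astype(np.float32),(0,0),.8)
    return np.hypot(cv2.Sobel(g,5,1,0),cv2.Sobel(g,5,0,1))
def score(G,c,P):
    q=np.array([w2p(c,p) for p in P],np.float32)
    return cv2.remap(G,q[:,:1],q[:,1:],cv2.INTER_LINEAR).mean()
def fit(G,c,P,R=12):
    s=[(score(G,c,P+np.array([a,b,0])/1000.),a,b) for a in range(-R,R+1) for b in range(-R,R+1)]
    return max(s),score(G,c,P)
A=np.linspace(0,2*np.pi,72,endpoint=False)
def circ(x,y,z,r=.030): return np.c_[x+r*np.cos(A),y+r*np.sin(A),0*A+z]
th=np.arctan2(-.156,.988);R2=np.array([[np.cos(th),-np.sin(th)],[np.sin(th),np.cos(th)]])
t=np.linspace(-1,1,40)
o=np.r_[np.c_[.105*t,0*t+.042],np.c_[.105*t,0*t-.042],np.c_[0*t+.105,.042*t],np.c_[0*t-.105,.042*t]]
rack=np.c_[(R2@o.T).T+[.486,-.289],0*o[:,0]+.006]
E
python3 - <<'E'
from fit import *
import pickle
for n in 'ts':
    c=pickle.load(open(n+'.pkl','rb'));G=grad(c['color']);print(n,'rack0',fit(G,c,rack),'pan',fit(G,c,circ(.555,-.085,.046,.052)))
for n in('side','top'):
    c=cam(n);G=grad(c['color']);print(n,'rack',fit(G,c,rack))
    for k,p in {'3':(.4534,-.2839,.078),'4':(.5186,-.2942,.078),'5':(.486,-.289,.114),'pan':(.555,-.085,.082)}.items(): print(n,k,fit(G,c,circ(*p)))
E
```

```text
t rack0 ((np.float32(158.73938), 1, 1), np.float32(157.1336)) pan ((np.float32(37.114174), 2, 2), np.float32(31.644714))
s rack0 ((np.float32(277.69223), 2, -2), np.float32(238.23369)) pan ((np.float32(108.16714), 3, -5), np.float32(70.64596))
side rack ((np.float32(221.07047), 2, -3), np.float32(173.02867))
side 3 ((np.float32(90.10793), 7, 2), np.float32(79.059456))
side 4 ((np.float32(78.351456), 6, -1), np.float32(57.22817))
side 5 ((np.float32(113.37386), 4, -3), np.float32(82.719055))
side pan ((np.float32(195.00604), 2, 0), np.float32(190.5588))
top rack ((np.float32(117.85884), 0, 1), np.float32(117.52451))
top 3 ((np.float32(66.600555), -1, 5), np.float32(59.461967))
top 4 ((np.float32(47.941425), 8, 1), np.float32(42.868446))
top 5 ((np.float32(50.82463), 2, 12), np.float32(34.675552))
top pan ((np.float32(47.898846), 3, 0), np.float32(39.558933))
```

Relative to the rack in the same image, the side view puts the top tin about 2 mm off, the second layer 4–7 mm off, and the full tin about 2–3 mm from the pan centre. All are inside the limits and the gripper is clear, so I'm handing in.

```bash
python3 -c "
from h import *
s=state();print(s['clock'],s['force'],s['width']);print(finish_job())"
```

```text
45.35 [-0.64129158  0.16601395 -0.31368329] 0.08512670312894192
the job is handed in; nothing more can be done
None
```

I handed in the job at 45 s of the 210 s. The full tin stands on the balance pan and all six empty tins are stacked in the pyramid on the rack. No verdict was reported, so success rests on my own checks.

**Finding the full tin:** All seven tins were present. Six read about 0–2 N when lifted; the one at (0.649, 0.195) read 4.2 N. Five empties were already stacked before I put it on the pan, and the sixth went to the top afterwards.

**What the last checks showed:**
- **Full tin:** the lid-rim fit put it about 2–3 mm from my measured pan centre.
- **Top tin:** the side camera put it about 2 mm from its place relative to the rack, and the wrist view agreed within about 3 mm.
- **Second layer:** the side camera put it 4–7 mm off. The wrist views showed about 3 mm, and the limit is 15 mm.
- **Bottom row:** about 2 mm off when last seen, before the upper layers covered it.
- **Bottle, beaker and vials:** no visible shift between the first and last pictures.

**Checks that failed or disagreed:** The top-camera fit for the top tin was low in contrast and sat at the edge of its search range (12 mm in y). I discounted it because the side and wrist cameras agreed with each other. A rough edge reading of the side picture had also suggested about 7 mm for that tin. I had used all 16 picture views by then, so the finished pyramid was checked only from numbers and a text rendering.

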